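Load the delivery crate in reverse order

TASK

Move the four goods (can, jar, carton, lidded cup) from the wooden rack into the four pockets of the plywood crate, one in each, in reverse order: the driver unloads from the handle end, so what now stands next to the rack's steel post goes into the pocket farthest from the crate's handle, the next one into the pocket beside it, and so on, until what stands farthest from the post is next to the handle. Keep them upright, set each down on the pocket's floor without dropping it, and let go of all of them.

Things in the scene. Friction and masses are not known exactly. Their poses are not given: they have to be found in the camera images.
- can_mid (a point): closed plain steel food can, 54 mm diameter, 75 mm tall, straight sides. The point is at its centre, half-way up (37.5 mm above its foot); z is up. Loose, under 0.4 kg, stands upright within 8 mm of the middle of its own rubber mat on the wooden rack at the start.
- jar_mid (a point): amber glass jar, 50 mm diameter up to 62 mm above its foot, with a white screw lid of 42 mm diameter, 84 mm tall in all. The point is at its centre, half-way up (42 mm above its foot); z is up. Loose, under 0.4 kg, stands upright within 8 mm of the middle of its own rubber mat on the wooden rack at the start.
- carton_mid (a point): brown square cardboard carton, 46 x 46 mm, 84 mm tall, with a strip of paper tape over the top; its axes lie along its sides. The point is at its centre, half-way up (42 mm above its foot); z is up. Loose, under 0.4 kg, stands upright within 8 mm of the middle of its own rubber mat on the wooden rack at the start.
- tumbler_mid (a point): lidded cup: white china cup without a handle, widening from 47 mm diameter at the foot to 51 mm at 62 mm above the foot, under a white lid (52 mm wide) with a ball knob; 86 mm tall in all; lid and cup are one piece. The point is at its centre, half-way up (43 mm above its foot); z is up. Loose, under 0.4 kg, stands upright within 8 mm of the middle of its own rubber mat on the wooden rack at the start.
- rack: low pale wooden rack, 370 mm long, 90 mm wide, fixed. Its x axis is across it, its y axis along it, towards the end that has an upright steel post (18 mm thick, 57 mm tall, at y = +183 mm). Origin on the table surface, in the middle of the row. The four goods stand in a row along y, at y = -120, -40, +40 and +120 mm (x = 0), in any order; the goods' feet stand 16 mm above the table. Low end cheeks at y = +165 and -169 mm reach 32 mm above the table.
- mat_can: black rubber mat, 70 x 70 x 4 mm, fixed on the rack, on which the can stands at the start. It stays there and so shows which place in the row the can had. Origin at the centre of its underside, 12 mm above the table.
- mat_jar: black rubber mat, 70 x 70 x 4 mm, fixed on the rack, on which the jar stands at the start. It stays there and so shows which place in the row the jar had. Origin at the centre of its underside, 12 mm above the table.
- mat_carton: black rubber mat, 70 x 70 x 4 mm, fixed on the rack, on which the carton stands at the start. It stays there and so shows which place in the row the carton had. Origin at the centre of its underside, 12 mm above the table.
- mat_tumbler: black rubber mat, 70 x 70 x 4 mm, fixed on the rack, on which the lidded cup stands at the start. It stays there and so shows which place in the row the lidded cup had. Origin at the centre of its underside, 12 mm above the table.
- crate: low plywood delivery crate, 325 mm long, 85 mm wide, walls 5 mm thick and 24 mm high, fixed. Its x axis is across it, its y axis along it, towards the end that has a steel bar handle (sticks out 30 mm beyond the wall, 21 mm high). Origin on the table surface, at the middle of the crate. Three dividers, as high as the walls, make four pockets in a row along y, each 75 x 75 mm inside, centred at y = -120, -40, +40 and +120 mm (x = 0); their floor is 5 mm above the table.
Things that resemble listed ones, but are neither listed nor needed, are in the scene too. What is shaped like the part that bears can_mid but blue, green or pink is not meant.

How it is judged (in metres and radians):
At the end, for the whole second after the job is handed in: Each good stands upright (0.08 rad), at rest, on the floor of its pocket (5 mm), within 20 mm of the pocket's centre along and across the crate; the good from the rack's y = +120, +40, -40, -120 mm is in the pocket at the crate's y = -120, -40, +40, +120 mm (((y of mat_can in the frame of rack between -0.15 and -0.09 m and y of can_mid in the frame of crate between 0.1 and 0.14 m) or (y of mat_can in the frame of rack between -0.07 and -0.01 m and y of can_mid in the frame of crate between 0.02 and 0.06 m) or (y of mat_can in the frame of rack between 0.01 and 0.07 m and y of can_mid in the frame of crate between -0.06 and -0.02 m) or (y of mat_can in the frame of rack between 0.09 and 0.15 m and y of can_mid in the frame of crate between -0.14 and -0.1 m)) and x of can_mid in the frame of crate between -0.02 and 0.02 m and z of can_mid in the frame of crate between 0.0375 and 0.0475 m and angle between each of can_mid, jar_mid, carton_mid, tumbler_mid's own z axis and vertical below 0.08 rad and linear speed of each of can, jar, carton, tumbler below 0.02 m/s and ((y of mat_jar in the frame of rack between -0.15 and -0.09 m and y of jar_mid in the frame of crate between 0.1 and 0.14 m) or (y of mat_jar in the frame of rack between -0.07 and -0.01 m and y of jar_mid in the frame of crate between 0.02 and 0.06 m) or (y of mat_jar in the frame of rack between 0.01 and 0.07 m and y of jar_mid in the frame of crate between -0.06 and -0.02 m) or (y of mat_jar in the frame of rack between 0.09 and 0.15 m and y of jar_mid in the frame of crate between -0.14 and -0.1 m)) and x of jar_mid in the frame of crate between -0.02 and 0.02 m and z of jar_mid in the frame of crate between 0.042 and 0.052 m and ((y of mat_carton in the frame of rack between -0.15 and -0.09 m and y of carton_mid in the frame of crate between 0.1 and 0.14 m) or (y of mat_carton in the frame of rack between -0.07 and -0.01 m and y of carton_mid in the frame of crate between 0.02 and 0.06 m) or (y of mat_carton in the frame of rack between 0.01 and 0.07 m and y of carton_mid in the frame of crate between -0.06 and -0.02 m) or (y of mat_carton in the frame of rack between 0.09 and 0.15 m and y of carton_mid in the frame of crate between -0.14 and -0.1 m)) and x of carton_mid in the frame of crate between -0.02 and 0.02 m and z of carton_mid in the frame of crate between 0.042 and 0.052 m and ((y of mat_tumbler in the frame of rack between -0.15 and -0.09 m and y of tumbler_mid in the frame of crate between 0.1 and 0.14 m) or (y of mat_tumbler in the frame of rack between -0.07 and -0.01 m and y of tumbler_mid in the frame of crate between 0.02 and 0.06 m) or (y of mat_tumbler in the frame of rack between 0.01 and 0.07 m and y of tumbler_mid in the frame of crate between -0.06 and -0.02 m) or (y of mat_tumbler in the frame of rack between 0.09 and 0.15 m and y of tumbler_mid in the frame of crate between -0.14 and -0.1 m)) and x of tumbler_mid in the frame of crate between -0.02 and 0.02 m and z of tumbler_mid in the frame of crate between 0.043 and 0.053 m); the robot touches nothing.
It fails at once if one of the four goods is dropped (moves faster than 0.7 m/s while no finger touches it, as after a fall of 25 mm) ((linear speed of can above 0.7 m/s and contact force between can and the fingers below 0.05 N) or (linear speed of jar above 0.7 m/s and contact force between jar and the fingers below 0.05 N) or (linear speed of carton above 0.7 m/s and contact force between carton and the fingers below 0.05 N) or (linear speed of tumbler above 0.7 m/s and contact force between tumbler and the fingers below 0.05 N)).
It fails at once if one of the four goods is tipped by more than 0.7 rad (40 degrees) (angle between any of can_mid, jar_mid, carton_mid, tumbler_mid's own z axis and vertical above 0.7 rad).
It also fails if it takes over 96 s, if anything falls off the work surface, if the arm or the gripper's body presses on something with over 40 N, if the wrist force passes 120 N, or if a joint passes its speed limit or range.

ROBOT

A 6-joint arm with a two-finger parallel gripper is mounted at the origin on the work surface. World frame = base frame: x ahead of the robot, y to its left, z up, the work surface at z = 0. Lengths are in mm, angles in rad, forces in N, time in s.
With the tool pointing down it reaches from about 300 to 775 mm from the base axis. Payload 14.6 kg.
Tool frame: the origin (TCP) lies on the centre line of the jaws, within the pads' length; the fingertips stand 11 mm ahead of it and the grasp point (between the pads) lies 8 mm behind it; z points along the fingers, y is the direction in which the jaws open and shut (so a half turn about z gives the same grasp; the last joint's range is limited). The gripper opens to 94 mm and grips with 3 to 60 N. Pads are 16 mm wide; open, the fingers measure 119 mm over their backs; the gripper's body (75 mm by 177 mm) begins 78 mm behind the grasp point.
Start: joints at [-0.067, 0.3, 1.521, -0, 1.321, -0.067], TCP at [549.99, -0.002, 216.446] pointing down, gripper open.
Joint ranges: [-3.03, 3.03], [-0.79, 2.21], [0.23, 2.52], [-1.04, 4.18], [0, 3.07], [-2.55, 2.55]. Speed limits (rad/s): [2.22, 2.22, 2.57, 3.14, 3.14, 3.14].

INTERFACE

Orientations are given as a rotation vector (axis times angle).
In Python, from station import arm, vision, job_done gives the robot as it stands.
- The arm moves only by the shell command python3 -m jog 'ROWS' [OPENING] [FORCE]. ROWS is a JSON object of lists of equal length, an entry for each row: "xyz": the shift along the tool's x, y, z in cm, a list of three; "spin": the turn about the tool's z in degrees. A call has 1 to 20 rows; each row is the pose to reach, as a shift and turn from the pose commanded when the call began, along the tool's axes at that moment; what a row does not reach only later rows make up. A row lasts 1/8 s, in which the tool goes at most 62.5 mm and 10.7 degrees, less where a joint would pass 70% of its speed; a pose out of reach is approached as far as the arm can. A call with a gripper value outside its range is refused whole. OPENING is the closure, from -1 (fully open) to 1 (shut), set as the call begins (- or left out, the last holds). The fingers move at their own pace and stop on an object; FORCE is the grip in N (left out, the last holds). Time passes only in rows, so rows that repeat a pose let the fingers close. It gives the time, the measured TCP pose, the force and the opening at its end, in the units of the state.
- arm.state(): the state, without advancing time (a new reading comes with each control period).
- vision.get_image(name): name is "scene" or "side" or "wrist"; returns the picture (420x560x3 uint8, red, green, blue); there is no depth.
- vision.calibration(name): a dict with "camera_matrix" (3x3 intrinsics, pixels), "xyz" and "orientation" of the camera in the world. Camera axes: x right, y down, z forward; pixel columns grow to the right and rows downward; lengths in mm; the calibration is good to about 2 mm. A picture is of the moment at which its call begins: read the wrist's pose just before it. calibration takes no time and is no camera call; for the wrist camera it gives the pose at the moment of the call.
- job_done(): hands the job in, once; it reports no verdict.
Trained networks look in the newest picture that a camera, given by its name, has taken for a name from the list of things; names that differ only in an ending like _2 or _b are one class to them, and where a whole thing is asked for, a point or a joint stands for the part that bears it (a point fixed in the world has none). Each returns a list of dicts, best first, with "p" (0 to 1); they miss things now and then, are a little off and sometimes report something else, mostly with a low value. They report only what shows in the picture. A call takes as long as a camera call. They do not tell look-alikes from the thing itself.
- vision.look_for(target, camera): "bbox" ([left, top, right, bottom] in pixels, round what is visible of it).
- vision.masks_of(target, camera): "region" (420x560 bool, what is visible of it) and "bbox" ([left, top, right, bottom] in pixels, round what is visible of it).
- vision.landmark_of(target, camera): "point" ([column, row] in pixels: a listed point, or the origin of a listed thing).
The state is a dict: "time_s": time; "q": joint angles; "qvel": joint speeds; "joint_torque": joint torques, N m; "tool_pos": TCP position; "eef_rot": TCP orientation; "ft_force": force on the tool from outside, world axes, zero at the start; "ft_torque": the same for the moment, N m; "grip_width": finger opening in mm.
Only numpy, scipy, OpenCV 4.12 (cv2) and the standard library are available. Lean on these libraries where they do the work, as an engineer would, in place of code of your own. Each camera call takes 0.05 s, during which the arm holds its last target. There are 200 camera calls.

## Working session

There is one attempt and no reset: what is moved stays moved. The work goes in short steps, Python scripts to look and compute and a shell command to move; the robot and the scene stay as the last step left them, time stands still between calls to the robot, and variables do not carry over. Pictures are saved under pics/ and viewed, about 12 in all and at most 16, crops included, and the job is handed in when it is done.

```bash
mkdir -p pics; ls; cat > h.py <<'E'
import numpy as np, cv2
from station import arm, vision
from scipy.spatial.transform import Rotation as R
def snap(n,f):
    im=vision.get_image(n); cv2.imwrite('pics/'+f,im[:,:,::-1]); return im
def cam(n):
    c=vision.calibration(n); return np.array(c['camera_matrix']),np.array(c['xyz'],float),c['orientation']
def ray(n,px,z):
    K,t,o=cam(n); Rm=R.from_rotvec(o).as_matrix() if np.size(o)==3 else np.array(o)
    d=Rm@np.linalg.inv(K)@np.array([px[0],px[1],1.]); return t+d*(z-t[2])/d[2]
def proj(n,P):
    K,t,o=cam(n); Rm=R.from_rotvec(o).as_matrix() if np.size(o)==3 else np.array(o)
    p=K@(Rm.T@(np.array(P,float)-t)); return p[:2]/p[2]
E
python3 - <<'E'
from h import *
np.set_printoptions(precision=1,suppress=True)
a=snap('scene','a.png')
Z={'can_mid':53.5,'jar_mid':58,'carton_mid':58,'tumbler_mid':59,'rack':0,'crate':0,'mat_can':12,'mat_jar':12,'mat_carton':12,'mat_tumbler':12}
for c in ['scene','side']:
    if c=='side': snap('side','b.png')
    print(c,vision.calibration(c))
    for k,z in Z.items():
        for r in vision.landmark_of(k,c)[:4]: print(c,k,round(r['p'],2),np.array(r['point']),ray(c,r['point'],z))
s=arm.state(); print(s['time_s'],s['tool_pos'],s['eef_rot'],s['grip_width'])
E
```

```text
pics
scene {'camera_matrix': array([[486.1,   0. , 286.6],
       [  0. , 486.1, 211.7],
       [  0. ,   0. ,   1. ]]), 'xyz': array([772.1, 424.3, 719. ]), 'orientation': array([-0.8, -2.7,  0.9])}
scene can_mid 0.96 [319.7 314.8] [566.8 200.5  53.5]
scene can_mid 0.86 [469.2 261.8] [320.6 263.8  53.5]
scene can_mid 0.75 [376.1 262.3] [440.7 180.5  53.5]
scene can_mid 0.67 [426.9 229.5] [331.2 181.2  53.5]
scene jar_mid 0.95 [286.8 172.7] [451.6 -50.4  58. ]
scene carton_mid 0.76 [349.4 230.4] [438.9 111.3  58. ]
scene tumbler_mid 0.77 [312.1 199. ] [450.6  24.4  59. ]
scene rack 0.8 [328.5 235.4] [446.7  70.9  -0. ]
scene rack 0.67 [285.6 189.1] [448.8 -59.5   0. ]
scene crate 0.91 [185.9 240.8] [659.  -64.6   0. ]
scene mat_can 0.64 [372.1 275.9] [442.3 181.1  12. ]
scene mat_jar 0.71 [287.8 189.4] [451.3 -48.5  12. ]
scene mat_carton 0.56 [347.5 246.6] [439.6 113.7  12. ]
scene mat_tumbler 0.69 [316.  212.5] [440.3  24.7  12. ]
side {'camera_matrix': array([[393.9,   0. , 286.7],
       [  0. , 393.9, 204.2],
       [  0. ,   0. ,   1. ]]), 'xyz': array([ 391.6, -558. ,  506.4])
[... 189 characters left out ...]
.5  53.5]
side can_mid 0.63 [302.8 176.4] [560.8 173.   53.5]
side jar_mid 0.62 [267.2 262.5] [447.3 -91.3  58. ]
side jar_mid 0.59 [264.2 239.7] [449.4 -34.   58. ]
side carton_mid 0.83 [250.5 200. ] [437.2  91.   58. ]
side tumbler_mid 0.6 [261.1 218.2] [451.1  27.1  59. ]
side tumbler_mid 0.19 [247.1 194.6] [432.1 109.8  59. ]
side rack 0.16 [380.8 262.5] [662.7 -62.2  -0. ]
side crate 0.86 [379.3 263.5] [658.9 -64.3   0. ]
side mat_can 0.57 [248.1 194.4] [438.6 180.4  12. ]
side mat_jar 0.7 [269.1 261.4] [456.8 -41.2  12. ]
side mat_carton 0.52 [253.5 213.7] [443.4 106.3  12. ]
side mat_tumbler 0.63 [263.9 238. ] [455.4  24.9  12. ]
1.1 [550.   -0.  216.5] [2.2 2.2 0. ] 93.70577165617625
```

View pics/a.png

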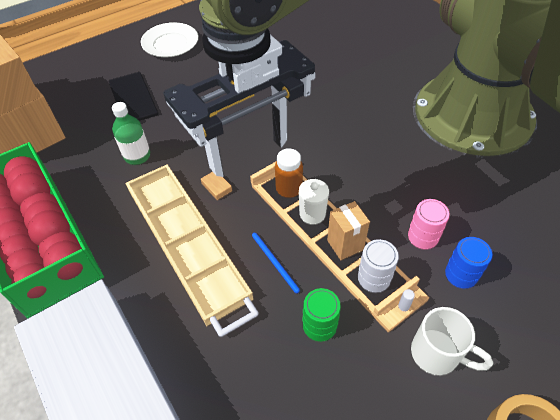

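View pics/b.png

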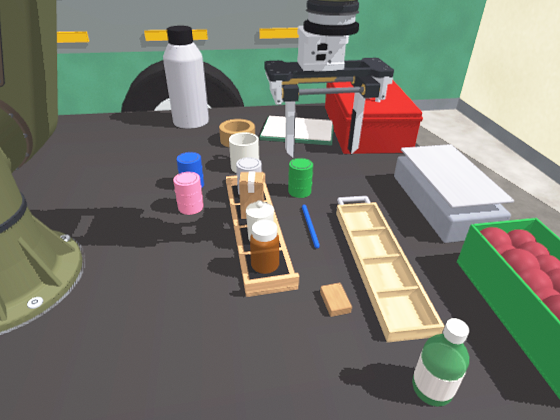

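The scene picture shows the rack with, from the post (408,299) outward, can (378,265), carton (348,230), lidded cup (313,201) and jar (288,173). The crate handle is at (234,318), at the same end as the post. The side picture agrees. Next I'll fit the crate and goods, and check the wrist view.

```bash
python3 - <<'E'
from h import *
from scipy.optimize import least_squares
np.set_printoptions(precision=1,suppress=True)
im=snap('wrist','w.png'); K,t,o=cam('wrist'); print(t,o,K[0,0])
# goods masks: bottom/top silhouettes fitted in both fixed cameras
dims={'can_mid':(27,75),'jar_mid':(25,62),'carton_mid':(23,84),'tumbler_mid':(25,62)}
vision.get_image('scene');vision.get_image('side')
for k in ['crate','rack']:
  for c in ['scene','side']:
    for r in vision.masks_of(k,c)[:1]:
      m=r['region'].astype('uint8'); cs=max(cv2.findContours(m,0,2)[0],key=cv2.contourArea)
      print(k,c,round(r['p'],2),r['bbox'],cv2.boxPoints(cv2.minAreaRect(cs)).round().tolist())
# crate top corners by hand, z=24
C=np.array([[-42.5,-162.5,24],[42.5,-162.5,24],[42.5,162.5,24],[-42.5,162.5,24]])
obs={'scene':[(168,168),(127,182),(208,320),(251,294)],'side':[(390,333),(438,325),(376,203),(336,205)]}
def P(x): 
    c,s=np.cos(x[2]),np.sin(x[2]); return C@np.array([[c,s,0],[-s,c,0],[0,0,1]])+[x[0],x[1],0]
f=lambda x:np.concatenate([np.array(proj(c,p))-q for c in obs for p,q in zip(P(x),obs[c])])
r=least_squares(f,[659,-64,0],loss='soft_l1',x_scale=[1,1,.01]); print('crate',r.x,np.degrees(r.x[2]),r.fun.reshape(-1,2).tolist())
E
```

```text
[550.7  72.7 385.1] [ 2.9 -0.   0. ] 290.7668189003322
crate scene 0.96 [128.0, 166.6, 257.8, 338.4] [[124.0, 184.0], [172.0, 156.0], [263.0, 312.0], [214.0, 340.0]]
crate side 0.61 [337.2, 195.7, 441.8, 340.0] [[330.0, 201.0], [384.0, 180.0], [445.0, 331.0], [391.0, 353.0]]
rack scene 0.56 [249.2, 162.0, 431.3, 329.2] [[243.0, 182.0], [286.0, 141.0], [433.0, 294.0], [391.0, 335.0]]
rack side 0.64 [227.4, 174.3, 298.6, 297.0] [[224.0, 177.0], [278.0, 167.0], [300.0, 288.0], [246.0, 298.0]]
crate [657.3 -63.9  -0. ] -2.3134152688303984 [[0.226837718642372, -4.128100246997718], [-0.6733668328133149, 0.406340561052815], [-3.106302675972586, -0.12861777681007425], [2.0394977564613157, -1.3232122275323945], [-2.030947826687509, -2.2414331701553465], [4.75224265217156, 0.32167506139734314], [-0.6783520446947477, -1.4971047179215589], [0.8745797130271171, -1.2019012804980491]]
```

View pics/w.png

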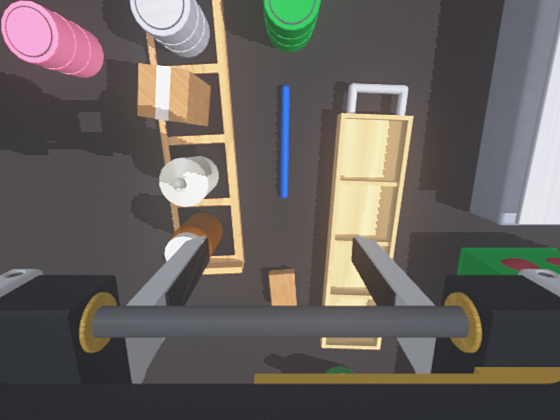

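The wrist view shows the crate top corners near (339,115), (411,117), (381,348), (321,348), and the rack with carton top around (163,92), cup knob (180,183) and jar lid (185,247). I'll move over the rack for a centred view.

```bash
python3 -m jog '{"xyz":[[0,-3,-1],[0,-6,-2],[0,-9,-3],[0,-10.5,-4],[0,-10.5,-4],[0,-10.5,-4]],"spin":[0,0,0,0,0,0]}' -1 25; python3 - <<'E'
from h import *
np.set_printoptions(precision=1,suppress=True)
snap('wrist','w2.png'); K,t,o=cam('wrist'); print(t,o)
Z={'can_mid':53.5,'jar_mid':58,'carton_mid':58,'tumbler_mid':59,'mat_can':16,'mat_jar':16,'mat_carton':16,'mat_tumbler':16,'rack':0,'crate':0}
for k,z in Z.items():
  for r in vision.landmark_of(k,'wrist')[:3]: print(k,round(r['p'],2),np.array(r['point']),ray('wrist',r['point'],z))
im=cv2.imread('pics/w2.png'); cv2.imwrite('pics/w2b.png',cv2.resize(im[0:300,130:430],None,fx=2,fy=2,interpolation=cv2.INTER_CUBIC))
E
```

```text
time_s: 2.2
tool_pos: [445.4, -0.0, 256.1]
eef_rot: [-2.221, -2.221, 0.0]
ft_force: [0.6, 0.2, 0.0]
grip_width: 94.1
[446.2  72.7 424.5] [ 2.9 -0.   0. ]
can_mid 0.85 [380.7  28.1] [560.4 191.1  53.5]
can_mid 0.85 [171.1  52.2] [320.3 166.5  53.5]
can_mid 0.56 [279.4  33.1] [445.5 186.1  53.5]
jar_mid 0.75 [279.4 229. ] [445.2 -46.5  58. ]
jar_mid 0.25 [421.  233.4] [633.2 -52.7  58. ]
tumbler_mid 0.58 [283.  176.2] [449.7  23.6  59. ]
mat_jar 0.77 [284.2 224.5] [452.1 -53.4  16. ]
mat_tumbler 0.89 [279.8 165.8] [445.7  32.3  16. ]
rack 0.76 [280.2 139.8] [446.3  67.4   0. ]
crate 0.95 [420.3 232.6] [662.  -71.6   0. ]
```

View pics/w2b.png

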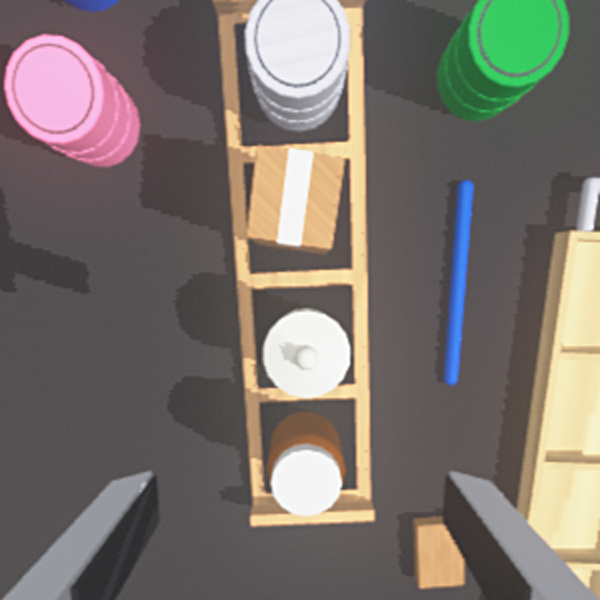

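```bash
python3 - <<'E'
from h import *
from scipy.optimize import least_squares
np.set_printoptions(precision=1,suppress=True)
w=lambda u,v,z: ray('wrist',(130+u/2,v/2),z)
print('can',w(297,41,91),'jar',w(307,481,100),'cup lid',w(307,354,80),'knob',w(307,356,100))
c=np.array([w(*p,100) for p in [(260,147),(344,155),(330,251),(247,237)]]); print(c,'carton',c.mean(0))
print('sides',[np.linalg.norm(c[i]-c[i-1]) for i in range(4)],'yaw',[np.degrees(np.arctan2(*(b-a)[1::-1])) for a,b in [(c[0],c[1]),(c[3],c[2])]],[np.degrees(np.arctan2(-(b-a)[0],(b-a)[1])) for a,b in [(c[3],c[0]),(c[2],c[1])]])
for a,b in [((236,10),(262,490)),((352,10),(370,490))]:
  d=w(*b,24)-w(*a,24); print('rail yaw',np.degrees(np.arctan2(d[0],-d[1])))
for c2 in ['scene','side']:
  print(c2,[proj(c2,p).round(1).tolist() for p in [w(297,41,91),c.mean(0),w(307,356,100),w(307,481,100)]])
E
```

```text
can [444.5 186.2  91. ] jar [450.  -47.4 100. ] cup lid [450.1  25.4  80. ] knob [449.9  27.  100. ]
[[425.4 134.9 100. ]
 [468.7 131.1 100. ]
 [462.1  83.5 100. ]
 [417.7  90.7 100. ]] carton [443.5 110.1 100. ]
sides [np.float64(44.883925535804686), np.float64(43.469977850358575), np.float64(48.05176560201227), np.float64(44.955598450710944)] yaw [np.float64(-5.034589197550201), np.float64(-9.202631440024318)] [np.float64(-9.895670378154168), np.float64(-7.9413569432478175)]
rail yaw 1.9553079575084586
rail yaw 3.7045865214506133
scene [[380.1, 253.6], [349.1, 216.2], [314.2, 184.6], [288.3, 157.4]]
side [[249.2, 162.1], [252.0, 176.8], [260.0, 200.3], [265.2, 225.5]]
```

```bash
python3 - <<'E'
from h import *
from scipy.optimize import least_squares
np.set_printoptions(precision=1,suppress=True)
C=np.array([[-42.5,-162.5,24],[42.5,-162.5,24],[42.5,162.5,24],[-42.5,162.5,24]])
obs={'scene':[(168,168),(127,182),(208,320),(251,294)],'side':[(390,333),(438,325),(376,203),(336,205)],'w':[(321,348),(381,348),(411,117),(339,115)]}
K,t,o=cam('wrist'); Rm=R.from_rotvec(o).as_matrix(); t=np.array([550.7,72.7,385.1])
def pr(c,p):
    if c!='w': return proj(c,p)
    q=K@(Rm.T@(p-t)); return q[:2]/q[2]
def P(x): 
    c,s=np.cos(x[2]),np.sin(x[2]); return C@np.array([[c,s,0],[-s,c,0],[0,0,1]])+[x[0],x[1],0]
for use in (['scene','side','w'],['w'],['scene'],['side']):
  f=lambda x:np.concatenate([pr(c,p)-q for c in use for p,q in zip(P(x),obs[c])])
  r=least_squares(f,[659,-64,0],loss='soft_l1',x_scale=[1,1,.01]); print(use,r.x,np.degrees(r.x[2]),r.fun)
  if use==['w']:
    im=cv2.imread('pics/w.png')
  if len(use)==3: x=r.x
for yy in (120,40,-40,-120): print(yy,x[0]-yy*np.sin(x[2]),x[1]+yy*np.cos(x[2]))
V={c:cv2.imread('pics/'+f) for c,f in (('w','w.png'),('scene','a.png'))}
for c,im in V.items():
  pts=np.array([pr(c,p) for p in P(x)]).round().astype(int); cv2.polylines(im,[pts],True,(0,0,255),1)
  for yy in (120,40,-40,-120):
    q=pr(c,np.array([x[0]-yy*np.sin(x[2]),x[1]+yy*np.cos(x[2]),5])); cv2.circle(im,tuple(q.round().astype(int)),3,(255,0,0),-1)
a=cv2.resize(V['w'][90:370,290:450],None,fx=2,fy=2); b=cv2.resize(V['scene'][150:350,110:270],None,fx=2.4,fy=2.8)
b=cv2.resize(b,(448,560)); cv2.imwrite('pics/ov.png',np.hstack([a,b]))
E
```

```text
['scene', 'side', 'w'] [658.  -65.5  -0. ] -1.9017818098535104 [-1.1 -4.3 -1.9  0.4 -3.2 -0.9  1.7 -2.3 -0.4 -1.3  6.3  0.9 -0.7 -1.2
  0.9 -0.7 -0.3 -0.4 -2.3  1.2 -0.1 -1.   0.3 -1.5]
['w'] [659.  -66.4  -0. ] -1.5282252439642607 [ 1.   0.4 -0.9  1.6 -0.2 -0.5  0.2 -0.4]
['scene'] [657.4 -62.3  -0. ] -2.2345476653120158 [ 0.5 -3.6 -0.4  1.  -2.5  0.7  2.7 -0.6]
['side'] [656.6 -66.6  -0. ] -1.9252685994423135 [-1.  -0.6  5.8  1.6 -1.1 -0.8  0.4 -0.3]
120 661.9846916047953 54.46330171759507
40 659.3297908269037 -25.4926330331134
-40 656.674890049012 -105.44856778382186
-120 654.0199892711204 -185.40450253453034
```

View pics/ov.png

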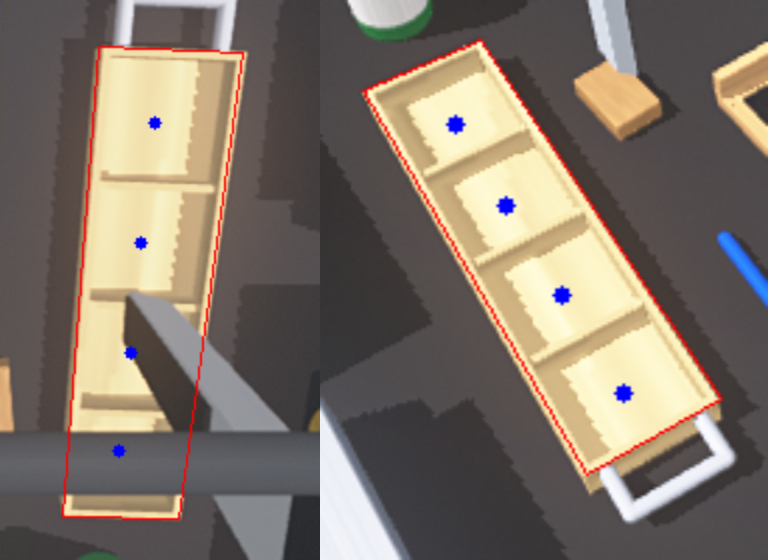

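The overlay matches the crate in both views. Pocket centres are P−120 (654,−185), P−40 (657,−105), P+40 (659,−25) and P+120 (662,54). Going for the can.

```bash
python3 -m jog '{"xyz":[[4,0,0],[8,0,1],[12,0,3],[16,0,6],[18.6,0,9],[18.6,0,12],[18.6,0,14],[18.6,0,16],[18.6,0,18],[18.6,0,19.5],[18.6,0,20.2],[18.6,0,20.2]],"spin":[0,0,0,0,0,0,0,0,0,0,0,0]}' -1 20; python3 - <<'E'
from h import *
snap('side','c1.png')
for c,base,top in (('scene',(133,158),(120,106)),('side',(438,393),(457,330))):
  print(ray(c,base,0).round(),ray(c,top,90).round(),ray(c,top,120).round())
im=cv2.imread('pics/c1.png'); cv2.imwrite('pics/c1b.png',cv2.resize(im[60:310,140:400],None,fx=2.3,fy=2.3))
E
```

```text
time_s: 4.25
tool_pos: [445.0, 186.0, 54.4]
eef_rot: [-2.221, -2.221, 0.0]
ft_force: [-0.6, -0.3, 0.3]
grip_width: 93.8
[ 653. -302.    0.] [ 633. -352.   90.] [ 639. -315.  120.]
[ 648. -313.    0.] [ 667. -283.   90.] [ 647. -303.  120.]
```

View pics/c1b.png

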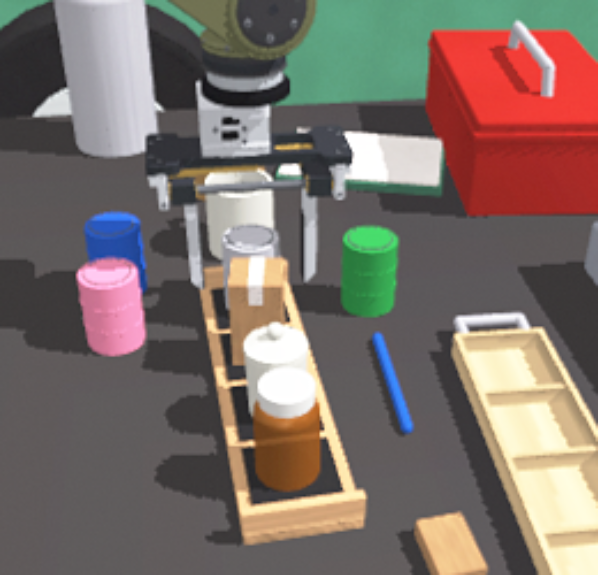

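The can sits midway between the fingers. The bottle at y≈−308 is clear of the pocket. Closing and lifting.

```bash
python3 -m jog '{"xyz":[[0,0,0],[0,0,0],[0,0,0],[0,0,0],[0,0,0],[0,0,0],[0,0,0],[0,0,0],[0,0,-0.5],[0,0,-2],[0,0,-4],[0,0,-6],[0,0,-8],[0,0,-10],[0,0,-11],[0,0,-11]],"spin":[0,0,0,0,0,0,0,0,0,0,0,0,0,0,0,0]}' 1 20
```

```text
time_s: 6.3
tool_pos: [445.2, 186.1, 165.1]
eef_rot: [2.221, 2.221, 0.002]
ft_force: [-0.4, -1.0, -3.7]
grip_width: 53.0
```

```bash
python3 -m jog '{"xyz":[[-2,1.1,0],[-5,2.8,0],[-9,5.1,0],[-13,7.3,0],[-17,9.6,0],[-21,11.8,0],[-25,14.1,0],[-29,16.3,0],[-33,18.6,0],[-36,20.3,0],[-37.1,20.9,0],[-37.1,20.9,2],[-37.1,20.9,4.5],[-37.1,20.9,7],[-37.1,20.9,9],[-37.1,20.9,10.5],[-37.1,20.9,11.3],[-37.1,20.9,11.7],[-37.1,20.9,11.7]],"spin":[0,0,0,0,0,0,0,0,0,0,0,0,0,0,0,0,0,0,0]}' 1 20
python3 - <<'E'
from h import *
snap('scene','d1.png'); im=cv2.imread('pics/d1.png'); cv2.imwrite('pics/d1b.png',cv2.resize(im[100:340,80:320],None,fx=2.4,fy=2.4))
print(ray('scene',(0,0),0))
E
```

```text
time_s: 8.68
tool_pos: [654.1, -185.0, 47.7]
eef_rot: [2.221, 2.221, 0.0]
ft_force: [0.2, 0.3, -2.3]
grip_width: 53.0
[  708.9056925  -1056.02975978     0.        ]
```

View pics/d1b.png

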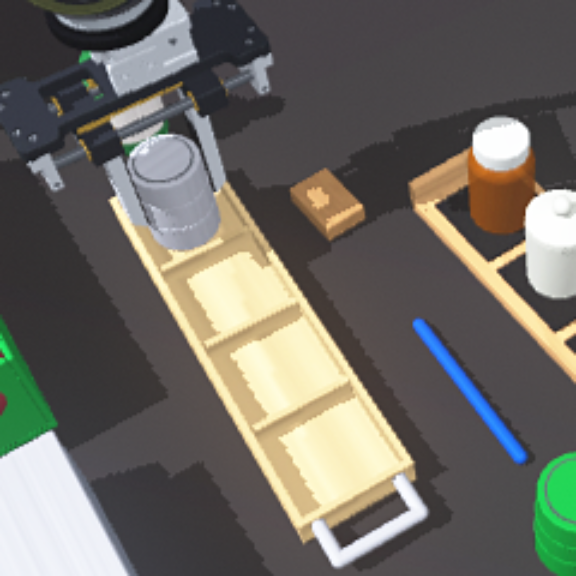

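The can hangs centred in the far pocket, around (178,205) in the crop. Lowering the last 4 mm.

```bash
python3 -m jog '{"xyz":[[0,0,0.15],[0,0,0.3],[0,0,0.38],[0,0,0.38]],"spin":[0,0,0,0]}' 1 20;
```

```text
time_s: 9.22
tool_pos: [654.0, -185.0, 43.6]
eef_rot: [-2.221, -2.221, 0.0]
ft_force: [0.4, 0.1, -3.2]
grip_width: 53.6
```

```bash
python3 -m jog '{"xyz":[[0,0,0.05],[0,0,0.05]],"spin":[0,0]}' 1 20; python3 -m jog '{"xyz":[[0,0,0],[0,0,0],[0,0,0],[0,0,0],[0,0,-0.5],[0,0,-2],[0,0,-5],[0,0,-8.5],[0,0,-12],[3,-2.1,-12],[7,-5,-12],[11,-7.8,-12],[15,-10.7,-12],[19,-13.6,-12],[23,-16.4,-12],[27,-19.3,-12],[29.5,-21.05,-12],[29.5,-21.05,-12]],"spin":[0,0,0,0,0,0,0,0,0,0,1,3,5,7,8,8,8,8]}' -1 20
python3 - <<'E'
from h import *
np.set_printoptions(precision=1,suppress=True)
snap('scene','e1.png')
for k,z in (('can_mid',42.5),('carton_mid',58)):
  for r in vision.landmark_of(k,'scene'): print(k,round(r['p'],2),ray('scene',r['point'],z))
snap('wrist','e2.png'); im=cv2.imread('pics/e2.png'); im2=cv2.imread('pics/e1.png')
cv2.imwrite('pics/e.png',np.hstack([im[:300,130:430],im2[120:420,80:480]]))
E
```

```text
time_s: 9.48
tool_pos: [654.0, -185.0, 43.5]
eef_rot: [2.221, 2.221, 0.0]
ft_force: [-2.4, 1.2, 2.1]
grip_width: 53.3
time_s: 11.72
tool_pos: [443.0, 111.2, 164.4]
eef_rot: [2.368, 2.063, 0.003]
ft_force: [0.5, -0.9, -0.0]
grip_width: 94.0
can_mid 0.84 [ 654.7 -181.1   42.5]
can_mid 0.76 [559.4 192.8  42.5]
can_mid 0.67 [312.2 259.3  42.5]
can_mid 0.66 [323.3 174.   42.5]
carton_mid 0.59 [436.4 109.   58. ]
carton_mid 0.4 [671.6 -22.2  58. ]
```

View pics/e.png

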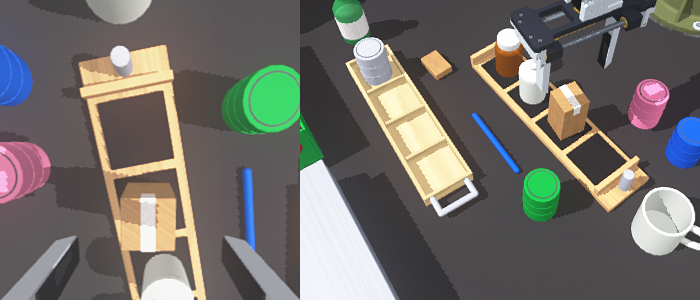

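The can stands in the far pocket, and the carton looks square to the turned jaws. Descending and gripping the carton.

```bash
python3 -m jog '{"xyz":[[0,0,2],[0,0,5],[0,0,7.5],[0,0,9.5],[0,0,10.6],[0,0,11],[0,0,11]],"spin":[0,0,0,0,0,0,0]}' -1 20; python3 -m jog '{"xyz":[[0,0,0],[0,0,0],[0,0,0],[0,0,0],[0,0,0],[0,0,0],[0,0,0],[0,0,0],[0,0,0],[0,0,-0.5],[0,0,-2],[0,0,-4],[0,0,-6],[0,0,-8],[0,0,-10],[0,0,-11],[0,0,-11]],"spin":[0,0,0,0,0,0,0,0,0,0,0,0,0,0,0,0,0]}' 1 20
python3 - <<'E'
from h import *
s=arm.state(); rv=R.from_rotvec(s['eef_rot']); p=np.array(s['tool_pos'])
for t in [(656.7,-105.5),(659.3,-25.5),(662,54.5)]: print((rv.inv().apply(np.array([*t,p[2]])-p)/10).round(2))
print(rv.as_matrix().round(3),p)
E
```

```text
time_s: 12.8
tool_pos: [443.8, 109.9, 53.5]
eef_rot: [2.371, 2.061, 0.0]
ft_force: [-0.2, 0.8, 0.9]
grip_width: 94.1
time_s: 14.92
tool_pos: [443.7, 110.0, 163.8]
eef_rot: [2.37, 2.061, 0.002]
ft_force: [0.0, -0.4, -1.1]
grip_width: 46.2
[-1.838e+01  2.409e+01  2.000e-02]
[-10.42  23.24   0.03]
[-2.46 22.39  0.03]
[[ 0.139  0.99   0.001]
 [ 0.99  -0.139  0.   ]
 [ 0.     0.001 -1.   ]] [443.68782353 110.02057653 163.78258065]
```

Gripped at 46.2 mm. Carrying it to the −40 pocket and turning it square to the crate.

```bash
python3 -m jog '{"xyz":[[-1.5,2,0],[-4,5.2,0],[-7,9.2,0],[-10,13.1,0],[-13,17,0],[-16,21,0],[-18,23.6,0],[-18.4,24.1,0],[-18.4,24.1,2],[-18.4,24.1,4.5],[-18.4,24.1,7],[-18.4,24.1,9],[-18.4,24.1,10.5],[-18.4,24.1,11.3],[-18.4,24.1,11.7],[-18.4,24.1,11.9],[-18.4,24.1,12.05],[-18.4,24.1,12.13],[-18.4,24.1,12.13]],"spin":[0,-1,-3,-5,-6,-6,-6,-6,-6,-6,-6,-6,-6,-6,-6,-6,-6,-6,-6]}' 1 20
python3 - <<'E'
from h import *
snap('scene','f1.png'); im=cv2.imread('pics/f1.png'); cv2.imwrite('pics/f1b.png',cv2.resize(im[100:340,80:320],None,fx=2.4,fy=2.4))
E
```

```text
time_s: 17.3
tool_pos: [656.7, -105.8, 42.2]
eef_rot: [2.26, 2.182, 0.001]
ft_force: [-0.1, 0.0, 0.9]
grip_width: 46.0
```

View pics/f1b.png

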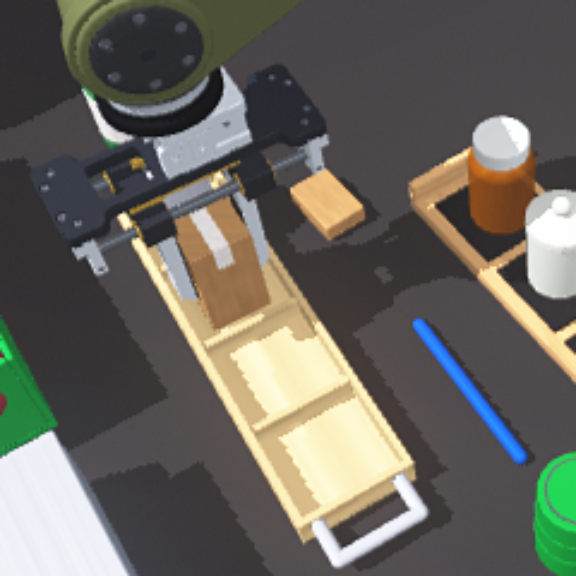

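The carton is in the second pocket, around (225,270) in the crop, and square. Releasing it and going to the cup.

```bash
python3 -m jog '{"xyz":[[0,0,0],[0,0,0],[0,0,0],[0,0,0],[0,0,-0.5],[0,0,-2],[0,0,-5],[0,0,-8.5],[0,0,-12],[1.5,-2.5,-12],[3.5,-6,-12],[5.9,-10,-12],[8.3,-14,-12],[10.6,-18,-12],[12,-20.4,-12],[12.45,-21.1,-12],[12.45,-21.1,-12]],"spin":[0,0,0,0,0,0,0,0,0,0,0,0,0,0,0,0,0]}' -1 20
python3 - <<'E'
from h import *
np.set_printoptions(precision=1,suppress=True)
snap('scene','g1.png')
for k,z in (('carton_mid',47),('can_mid',42.5)):
  for r in vision.landmark_of(k,'scene')[:2]: print(k,round(r['p'],2),ray('scene',r['point'],z))
snap('wrist','g2.png'); im=cv2.imread('pics/g2.png'); im2=cv2.imread('pics/g1.png')
cv2.imwrite('pics/g.png',np.hstack([im[60:360,130:430],im2[100:400,80:480]]))
E
```

```text
time_s: 19.48
tool_pos: [450.6, 25.9, 162.6]
eef_rot: [2.259, 2.182, 0.001]
ft_force: [0.1, 0.1, -0.0]
grip_width: 94.5
carton_mid 0.86 [ 655.  -103.2   47. ]
carton_mid 0.22 [441.3  15.2  47. ]
can_mid 0.95 [317.9 173.2  42.5]
can_mid 0.9 [ 650.8 -185.3   42.5]
```

View pics/g.png

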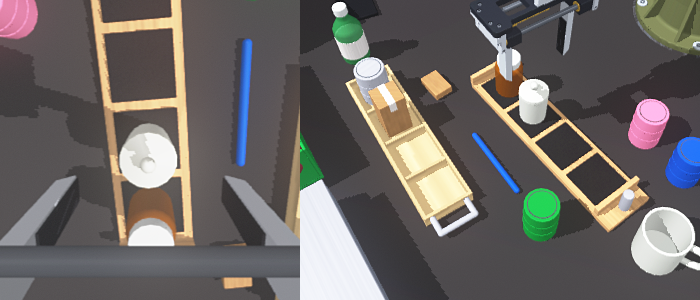

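Carton and can stand in their pockets. Now the cup.

```bash
python3 -m jog '{"xyz":[[0,0,2],[0,0,5],[0,0,7.5],[0,0,9.5],[0,0,10.5],[0,0,10.85],[0,0,10.85]],"spin":[0,0,0,0,0,0,0]}' -1 20; python3 -m jog '{"xyz":[[0,0,0],[0,0,0],[0,0,0],[0,0,0],[0,0,0],[0,0,0],[0,0,0],[0,0,0],[0,0,0],[0,0,-0.5],[0,0,-2],[0,0,-4],[0,0,-6],[0,0,-8],[0,0,-10],[0,0,-11],[0,0,-11]],"spin":[0,0,0,0,0,0,0,0,0,0,0,0,0,0,0,0,0]}' 1 20
python3 - <<'E'
from h import *
s=arm.state(); rv=R.from_rotvec(s['eef_rot']); p=np.array(s['tool_pos'])
for t in [(659.3,-25.5),(662,54.5)]: print((rv.inv().apply(np.array([*t,p[2]])-p)/10).round(2))
E
```

```text
time_s: 20.55
tool_pos: [450.3, 26.0, 53.7]
eef_rot: [2.26, 2.182, 0.0]
ft_force: [-0.2, -0.5, 0.5]
grip_width: 93.9
time_s: 22.68
tool_pos: [450.2, 26.0, 164.0]
eef_rot: [2.259, 2.182, 0.001]
ft_force: [0.1, -0.8, -3.3]
grip_width: 50.6
[-4.42 21.08  0.03]
[ 3.58 21.07  0.03]
```

```bash
python3 -m jog '{"xyz":[[-0.5,2,0],[-1.2,5.5,0],[-2,9.5,0],[-2.8,13.5,0],[-3.6,17.5,0],[-4.3,20.3,0],[-4.4,21.1,0],[-4.4,21.1,0],[-4.4,21.1,2],[-4.4,21.1,4.5],[-4.4,21.1,7],[-4.4,21.1,9],[-4.4,21.1,10.5],[-4.4,21.1,11.3],[-4.4,21.1,11.7],[-4.4,21.1,11.9],[-4.4,21.1,12],[-4.4,21.1,12.1],[-4.4,21.1,12.1]],"spin":[0,0,0,0,0,0,0,0,0,0,0,0,0,0,0,0,0,0,0]}' 1 20
python3 - <<'E'
from h import *
snap('scene','i1.png'); im=cv2.imread('pics/i1.png'); cv2.imwrite('pics/i1b.png',cv2.resize(im[100:340,80:320],None,fx=2.4,fy=2.4))
E
```

```text
time_s: 25.05
tool_pos: [659.4, -25.3, 42.5]
eef_rot: [2.26, 2.182, 0.0]
ft_force: [-0.5, -0.7, -2.2]
grip_width: 50.3
```

View pics/i1b.png

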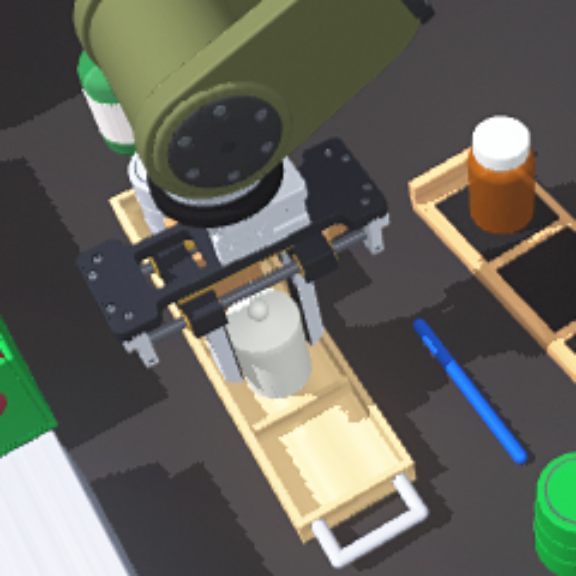

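The cup is in the third pocket, around (270,355) in the crop. Touching down, releasing, then the jar.

```bash
python3 -m jog '{"xyz":[[0,0,0.08],[0,0,0.08]],"spin":[0,0]}' 1 20; python3 -m jog '{"xyz":[[0,0,0],[0,0,0],[0,0,0],[0,0,0],[0,0,-0.5],[0,0,-2],[0,0,-5],[0,0,-8.5],[0,0,-12],[-0.4,-2.5,-12],[-0.9,-6,-12],[-1.4,-10,-12],[-2,-14,-12],[-2.6,-18,-12],[-3,-20.2,-12],[-3,-20.85,-12],[-3,-20.85,-12]],"spin":[0,0,0,0,0,0,0,0,0,0,0,0,0,0,0,0,0]}' -1 20
python3 - <<'E'
from h import *
np.set_printoptions(precision=1,suppress=True)
snap('scene','j1.png')
for k,z in (('tumbler_mid',48),('jar_mid',58)):
  for r in vision.landmark_of(k,'scene')[:2]: print(k,round(r['p'],2),ray('scene',r['point'],z))
snap('wrist','j2.png'); im=cv2.imread('pics/j2.png'); im2=cv2.imread('pics/j1.png')
cv2.imwrite('pics/j.png',np.hstack([im[60:360,130:430],im2[100:400,80:480]]))
E
```

```text
time_s: 25.35
tool_pos: [659.5, -25.4, 42.4]
eef_rot: [2.26, 2.182, 0.001]
ft_force: [-3.3, 0.6, 4.9]
grip_width: 50.7
time_s: 27.48
tool_pos: [450.5, -48.0, 162.3]
eef_rot: [2.259, 2.181, 0.001]
ft_force: [0.5, 0.4, -0.3]
grip_width: 93.9
tumbler_mid 0.59 [659.1 -25.8  48. ]
tumbler_mid 0.43 [466.2  90.9  48. ]
jar_mid 0.55 [440.7 -53.1  58. ]
jar_mid 0.44 [ 655.2 -175.3   58. ]
```

View pics/j.png

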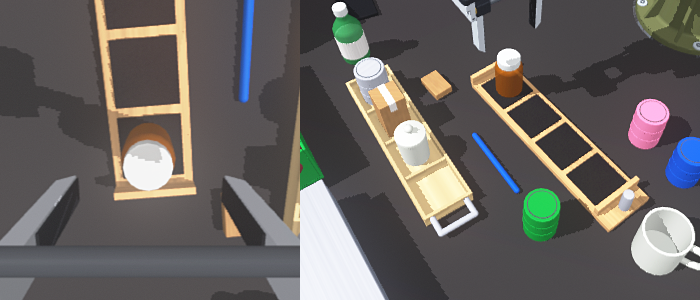

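Three are placed. Now the jar.

```bash
python3 -m jog '{"xyz":[[0,0,2],[0,0,5],[0,0,7.5],[0,0,9.5],[0,0,10.5],[0,0,10.8],[0,0,10.8]],"spin":[0,0,0,0,0,0,0]}' -1 20; python3 -m jog '{"xyz":[[0,0,0],[0,0,0],[0,0,0],[0,0,0],[0,0,0],[0,0,0],[0,0,0],[0,0,0],[0,0,0],[0,0,-0.5],[0,0,-2],[0,0,-4],[0,0,-6],[0,0,-8],[0,0,-10],[0,0,-11],[0,0,-11]],"spin":[0,0,0,0,0,0,0,0,0,0,0,0,0,0,0,0,0]}' 1 20
python3 - <<'E'
from h import *
s=arm.state(); rv=R.from_rotvec(s['eef_rot']); p=np.array(s['tool_pos'])
for t in [(662,54.5)]: print((rv.inv().apply(np.array([*t,p[2]])-p)/10).round(2))
E
```

```text
time_s: 28.55
tool_pos: [450.2, -48.0, 53.9]
eef_rot: [2.26, 2.182, 0.0]
ft_force: [-0.2, 0.3, 0.6]
grip_width: 94.2
time_s: 30.68
tool_pos: [450.2, -48.1, 164.2]
eef_rot: [2.259, 2.181, 0.001]
ft_force: [-1.0, -0.1, -2.4]
grip_width: 49.7
[10.99 20.81  0.03]
```

```bash
python3 -m jog '{"xyz":[[1,2,0],[2.6,5,0],[4.5,8.5,0],[6.4,12,0],[8.3,15.6,0],[10,19,0],[10.9,20.6,0],[11,20.8,0],[11,20.8,2],[11,20.8,4.5],[11,20.8,7],[11,20.8,9],[11,20.8,10.5],[11,20.8,11.3],[11,20.8,11.7],[11,20.8,11.9],[11,20.8,12],[11,20.8,12.12],[11,20.8,12.12]],"spin":[0,0,0,0,0,0,0,0,0,0,0,0,0,0,0,0,0,0,0]}' 1 20
python3 - <<'E'
from h import *
snap('side','k1.png'); im=cv2.imread('pics/k1.png'); cv2.imwrite('pics/k1b.png',cv2.resize(im[100:350,270:490],None,fx=2.3,fy=2.3))
E
```

```text
time_s: 33.05
tool_pos: [661.8, 54.7, 42.7]
eef_rot: [2.26, 2.182, 0.001]
ft_force: [0.9, -0.1, 0.1]
grip_width: 49.9
```

View pics/k1b.png

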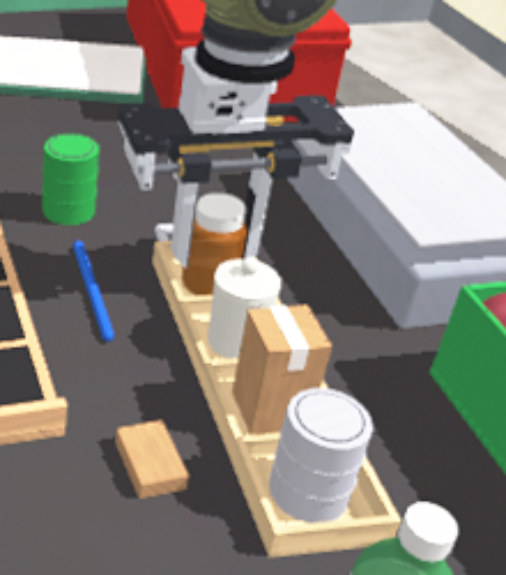

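The jar is in the handle-end pocket and touching the floor (the jar's weight no longer shows in the force). The grey box to its right is clear of the fingers. Releasing and retreating.

```bash
python3 -m jog '{"xyz":[[0,0,0],[0,0,0],[0,0,0],[0,0,0],[0,0,0],[0,0,-0.5],[0,0,-2],[0,0,-5],[0,0,-8.5],[0,0,-12],[0,-3,-13],[0,-7,-14],[0,-12,-15],[0,-16,-15],[0,-18,-15],[0,-18,-15],[0,-18,-15]],"spin":[0,0,0,0,0,0,0,0,0,0,0,0,0,0,0,0,0]}' -1 20
python3 - <<'E'
from h import *
np.set_printoptions(precision=1,suppress=True)
a=snap('scene','l1.png')
x,y,th=658.,-65.5,np.radians(-1.9); c,s=np.cos(th),np.sin(th)
for cn in ('scene','side'):
  if cn=='side': b=snap('side','l2.png')
  for k,z in (('can_mid',42.5),('carton_mid',47),('tumbler_mid',48),('jar_mid',47)):
    for r in vision.landmark_of(k,cn):
      p=ray(cn,r['point'],z)-[x,y,0]; q=np.array([c*p[0]+s*p[1],-s*p[0]+c*p[1]])
      if abs(q[0])<60: print(cn,k,round(r['p'],2),q)
u=lambda im,r,cc: cv2.resize(im[r:r+220,cc:cc+190],None,fx=2,fy=2)
cv2.imwrite('pics/l.png',np.hstack([u(a,130,90),u(b,150,290)])[:,:,::-1])
E
```

```text
time_s: 35.22
tool_pos: [482.5, 60.9, 193.0]
eef_rot: [2.259, 2.182, 0.001]
ft_force: [-0.8, 0.3, 0.3]
grip_width: 94.2
scene can_mid 0.87 [   6.8 -115. ]
scene carton_mid 0.7 [  2.7 -38.8]
scene tumbler_mid 0.55 [ 0.8 44.3]
scene jar_mid 0.93 [ -0.3 116.1]
side can_mid 0.66 [   3.8 -116.6]
side carton_mid 0.97 [ -9.6 -44.7]
side carton_mid 0.4 [-24.6 -51.6]
side tumbler_mid 0.86 [-0.8 41.5]
side jar_mid 0.61 [ -5.  133.6]
```

View pics/l.png

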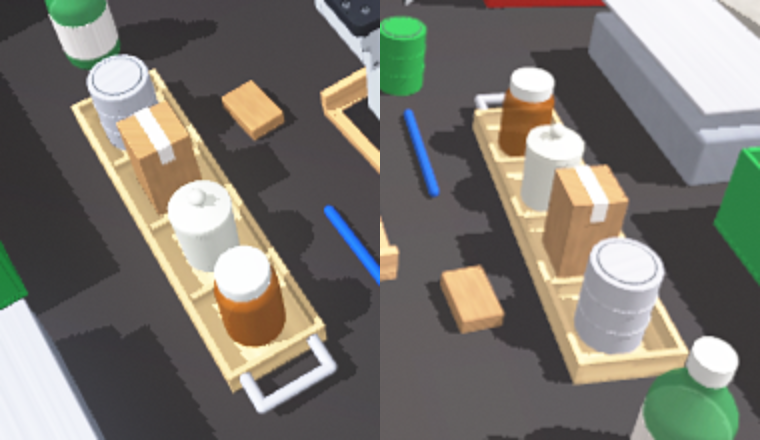

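All four stand upright in order in both pictures, and the gripper is clear. Handing in.

```bash
python3 -c "
from station import job_done; print(job_done())"
```

```text
the job is handed in; nothing more can be done
None
```

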